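Hang the blue gap gauge on the rack bar

ROBOT

A 6-joint arm with a two-finger parallel gripper is mounted at the origin on the work surface. World frame = base frame: x ahead of the robot, y to its left, z up, the work surface at z = 0. Lengths are in m, angles in rad, forces in N, time in s.
With the tool pointing down it reaches from about 0.25 to 0.775 m from the base axis. Payload 4 kg.
Tool frame: the origin (TCP) lies at the very end of the fingers, on their centre line; the grasp point (between the pads) lies 19 mm behind it; z points along the fingers, y is the line along which they close (so a half turn about z gives the same grasp; the last joint's range is limited). The gripper opens to 94 mm and grips with 3 to 60 N. Pads are 16 mm wide; open, the fingers measure 119 mm over their backs; the gripper's body (75 mm by 177 mm) begins 78 mm behind the grasp point.
Start: joints at [1.237, 0.087, 1.371, -0, 1.684, -0.103], TCP at [0.126, 0.535, 0.206] pointing down, gripper open.
Joint ranges: [-3.1, 3.1], [-0.76, 2.03], [0.27, 2.55], [-1.08, 4.22], [0.17, 2.65], [-2.57, 2.57]. Speed limits (rad/s): [2.79, 2.79, 3.14, 3.14, 3.14, 3.14].

INTERFACE

Orientations are given as a 3x3 rotation matrix whose columns are the frame's x, y, z axes.
In Python, from bench import r gives the robot as it stands. The module is installed in compiled form; this text tells all that it offers.
- The arm moves only by the tool drive_tool, never from a script. Its argument "increments" is text: rows parted by semicolons, each of 7 numbers parted by spaces: the shift along the tool's x, y, z each as a share of 12 cm, from -1 to 1, then the turn, a rotation vector about the tool's x, y, z each as a share of pi/4 rad, from -1 to 1, then the closure, from 0 (fully open) to 1 (shut). A call has 1 to 20 rows; each row shifts and turns the commanded pose from where the row before left it, along the tool's axes as they then stand; what a row does not reach is not made up. A row lasts 1/12 s, in which the tool goes at most 41.7 mm and 7.16 degrees, less where a joint would pass 70% of its speed; a pose out of reach is approached as far as the arm can. A call with a number of a shift or a turn outside -1 to 1 is refused whole. A call with a gripper value outside its range is refused whole. The fingers move at their own pace and stop on an object; "squeeze" is the grip in N (left out, the last holds). Time passes only in rows, so rows that do not move let the fingers close. It gives the time, the measured TCP pose, the force, the opening and the grip force at its end, in the units of the state.
- r.get_obs(): the state, without advancing time (a new reading comes with each control period).
- r.get_image(name): name is "scene" or "top"; returns the picture (420x560x3 uint8, red, green, blue); there is no depth.
- r.camera_params(name): a dict with "mtx" (3x3 intrinsics, pixels), "world_to_cam" (4x4, takes a point from world to camera coordinates). Camera axes: x right, y down, z forward; pixel columns grow to the right and rows downward; lengths in m; the calibration is good to about 2 mm. A picture is of the moment at which its call begins. camera_params takes no time and is no camera call.
- r.finish_job(): hands the job in; it is judged then, once.
The state is a dict: "clock": time; "q": joint angles; "joint_vel": joint speeds; "joint_torque": joint torques, N m; "position": TCP position; "eef_rot": TCP orientation; "wrist_force": force on the tool from outside, world axes, zero at the start; "torque": the same for the moment, N m; "grip_width": opening from 0.0 (shut) to 1.0 (fully open); "grip_force": force on a finger pad.
Only numpy, scipy, OpenCV 4.12 (cv2) and the standard library are available. Lean on these libraries where they do the work, as an engineer would, in place of code of your own. Each camera call takes 0.05 s, during which the arm holds its last target. There are 200 camera calls.

TASK

The blue-gripped gap gauge belongs back on the gauge rack. Pick it up by its grip, hang it astride the rack's horizontal bar, one leg on each side, squarely across the bar and anywhere between the two posts, setting it down on the bar rather than dropping it, and leave it hanging there. Leave the red and yellow gauges where they stand.

Things in the scene. Friction and masses are not known exactly. Their poses are not given: they have to be found in the camera images.
- blue_gauge_grip (a point): Centre of the blue grip block (x 54, y 24, z 36 mm; grasp across the 24) on a steel horseshoe gauge, 0.4-0.6 kg, standing on its two feet, gap down. x: leg to leg, y: thickness, z: up. Gauge 96 wide, 130 tall, steel 16 thick, feet 26. Point is 112 above the feet, 18 below the top, 34 above the gap's roof. Gap 60 wide, 78 high; roof corners cut 45 deg over 24 mm, so it self-centres on the bar.
- bar_mid (a point): Middle of the fixed rack's level round steel bar, on its axis, 115 mm above the table. y: along the bar, x: level across it, z: up. Bar 20 mm in diameter, between two light blue posts (inner faces 119 mm either side, 30 wide, ending level with the bar's top) on a 110 x 290 x 12 mm base plate. A gauge hung on it has its grip centre 44 mm above this axis and its feet 68 mm below.
- red_gauge_grip (a point): Gauge in all respects like the blue one (same shape, sizes and axes) but with a red grip; it stands on the table as a bystander. The point is the centre of its grip, 112 mm above its feet.
- yellow_gauge_grip (a point): Gauge in all respects like the blue one (same shape, sizes and axes) but with a yellow grip; it stands on the table as a bystander. The point is the centre of its grip, 112 mm above its feet.
Not all that is in view belongs to the job. Leave any green or turquoise look-alike of the part that bears blue_gauge_grip alone.

How it is judged:
At the end, for the whole second after the job is handed in: The blue gauge hangs at rest astride the bar, released: its grip centre 34 to 54 mm above the bar's axis, within 15 mm of it sideways and within 110 mm of the bar's middle along it; upright within 15 degrees and its thickness direction within 17 degrees of the bar's direction (x of blue_gauge_grip in the frame of bar_mid between -0.015 and 0.015 m and y of blue_gauge_grip in the frame of bar_mid between -0.11 and 0.11 m and z of blue_gauge_grip in the frame of bar_mid between 0.034 and 0.054 m and angle between blue_gauge_grip's own z axis and vertical below 0.26 rad and angle between the y axis of blue_gauge_grip and the y axis of bar_mid, either way round below 0.3 rad); the robot touches nothing.
It fails at once if the red gauge was moved or knocked over (over 25 mm) (distance of red_gauge_grip from where it was at the start of the episode above 0.025 m).
It fails at once if the yellow gauge was moved or knocked over (over 25 mm) (distance of yellow_gauge_grip from where it was at the start of the episode above 0.025 m).
It fails at once if the blue gauge was dropped: let go while over 20 mm higher than it hangs (height (world z) of blue_gauge_grip above 0.179 m and contact force between the fingers and blue_gauge below 0.05 N).
It also fails if it takes over 40 s, if anything falls off the work surface, if the arm or the gripper's body presses on something with over 40 N, if the wrist force passes 120 N, or if a joint passes its speed limit or range.

## Working session

There is one attempt and no reset: what is moved stays moved. The work goes in short steps, Python scripts to look and compute and a tool call to move; the robot and the scene stay as the last step left them, time stands still between calls to the robot, and variables do not carry over. Pictures are saved under pics/ and viewed, at most 10 in all, crops included, and the job is handed in when it is done.

Besides the shell and the picture viewer there is one more tool, called after "Emit:" by a JSON object that holds its "op" and its "data", one argument or row to a line. drive_tool: Moves the arm, as the interface text tells. Shift numbers are shares of 12 cm and turn numbers shares of pi/4 rad, none past 1 either way. Its arguments: {"type":"object","properties":{"increments":{"type":"string"},"squeeze":{"type":"number"}},"required":["increments"]}

```bash
mkdir -p pics
python3 - <<'E'
from bench import r
import cv2
for n in("scene","top"):
    cv2.imwrite(f"pics/{n}0.png",r.get_image(n)[:,:,::-1]); p=r.camera_params(n); print(p["mtx"].round(1).tolist(),p["world_to_cam"].round(3).tolist())
o=r.get_obs(); print(o["clock"],o["position"],o["eef_rot"],o["grip_width"])
E
```

```text
[[542.5, 0.0, 287.6], [0.0, 542.5, 213.2], [0.0, 0.0, 1.0]] [[0.463, 0.886, 0.01, -0.193], [0.635, -0.324, -0.701, -0.315], [-0.618, 0.331, -0.713, 1.701], [0.0, 0.0, 0.0, 1.0]]
[[404.1, 0.0, 279.3], [0.0, 404.1, 203.6], [0.0, 0.0, 1.0]] [[0.003, -1.0, -0.013, -0.065], [-0.996, -0.002, -0.091, 0.549], [0.091, 0.013, -0.996, 1.039], [0.0, 0.0, 0.0, 1.0]]
0.1 [0.12565372 0.53494287 0.20442097] [[-9.73487103e-01  2.28740957e-01 -6.59338416e-04]
 [ 2.28741814e-01  9.73485259e-01 -1.90605101e-03]
 [ 2.05864296e-04 -2.00633435e-03 -9.99997966e-01]] 0.9995000252594786
```

View pics/scene0.png

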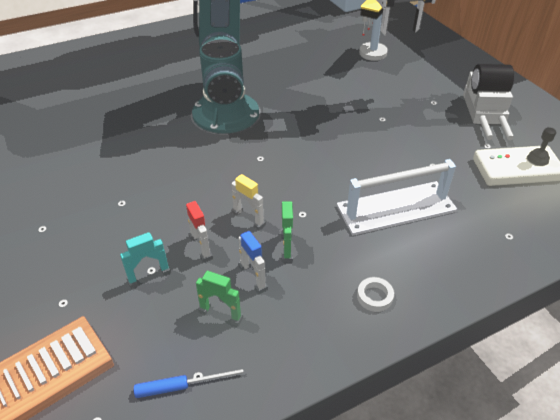

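View pics/top0.png

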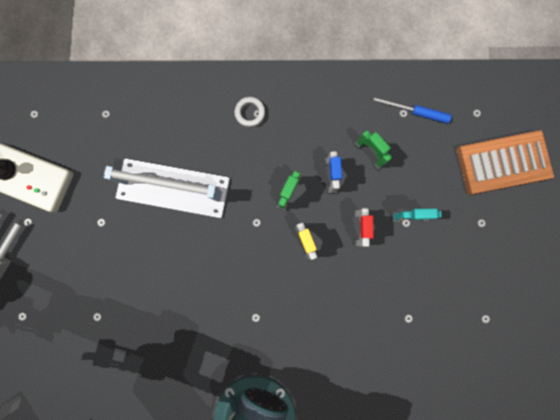

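The scene shows blue-gripped gauge at scene (251,245) / top (335,170). What could be taken for it: the blue screwdriver handle (scene 160,387; top 432,114), green gauges (scene 218,290 and 287,225; top 376,147 and 289,188) and the turquoise one (scene 145,255; top 425,214). I choose the steel-legged one with the blue grip. The rack bar runs from top (108,172) to (211,190).

```bash
cat > h.py <<'E'
import numpy as np, cv2
from bench import r
def ray(n,uv,z):
    p=r.camera_params(n); T=p["world_to_cam"]; R=T[:3,:3]; c=-R.T@T[:3,3]
    d=R.T@np.linalg.inv(p["mtx"])@[uv[0],uv[1],1]
    return c+d*(z-c[2])/d[2]
def blob(im,lo,hi,box):
    h=cv2.cvtColor(im,cv2.COLOR_RGB2HSV); m=cv2.inRange(h,lo,hi); k=np.zeros_like(m)
    x0,y0,x1,y1=box; k[y0:y1,x0:x1]=m[y0:y1,x0:x1]
    c=max(cv2.findContours(k,0,1)[0],key=cv2.contourArea); return c
E
python3 - <<'E'
from h import *
t=r.get_image("top"); s=r.get_image("scene")
B=((105,120,60),(125,255,255))
def rep(name,im,n,lo,hi,box,z):
    c=blob(im,lo,hi,box); q=cv2.minAreaRect(c); P=cv2.boxPoints(q)
    M=cv2.moments(c); print(name,n,"ctr",np.round([M['m10']/M['m00'],M['m01']/M['m00']],1),q, [ray(n,p,z).round(3)[:2].tolist() for p in P], "world ctr",ray(n,q[0],z).round(4))
rep("blue",t,"top",*B,(310,140,360,200),.13)
rep("blue",s,"scene",*B,(225,220,280,270),.112)
rep("red",t,"top",(0,120,60),(8,255,255),(340,200,390,250),.13)
rep("yel",t,"top",(20,120,60),(32,255,255),(280,215,330,265),.13)
rep("gr1",t,"top",(45,100,40),(80,255,255),(270,165,310,215),.13)
rep("gr2",t,"top",(45,100,40),(80,255,255),(350,120,400,170),.13)
for uv in((108,172),(211,190)): print(ray("top",uv,.125), t[uv[1],uv[0]])
a=cv2.resize(t[130:260,95:235],None,fx=4,fy=4,interpolation=2)[:,:,::-1]
b=cv2.resize(s[150:240,325:465],None,fx=4,fy=4,interpolation=2)[:,:,::-1]
b=cv2.resize(b,(560,360))
cv2.imwrite("pics/rack.png",a)
c=np.hstack([cv2.resize(t[135:205,310:380],(400,400),interpolation=2),cv2.resize(s[215:295,220:300],(400,400),interpolation=2)])
cv2.imwrite("pics/blue.png",c[:,:,::-1]); cv2.imwrite("pics/racks.png",b)
E
```

```text
blue top ctr [335.6 167.9] ((336.0, 167.5), (23.0, 12.0), 90.0) [[0.654, -0.186], [0.654, -0.215], [0.598, -0.214], [0.598, -0.186]] world ctr [ 0.6261 -0.2002  0.13  ]
blue scene ctr [250.5 244.2] ((250.2864990234375, 244.01893615722656), (27.57054901123047, 14.851335525512695), 53.97262954711914) [[0.59, -0.219], [0.578, -0.184], [0.653, -0.181], [0.663, -0.214]] world ctr [ 0.6216 -0.1995  0.112 ]
red top ctr [367.  226.4] ((366.5, 226.5), (23.0, 13.0), 90.0) [[0.513, -0.256], [0.513, -0.286], [0.459, -0.285], [0.459, -0.255]] world ctr [ 0.4857 -0.2705  0.13  ]
yel top ctr [307.  240.5] ((306.8793029785156, 240.4482879638672), (23.76900291442871, 11.698805809020996), 68.19859313964844) [[0.473, -0.107], [0.484, -0.133], [0.432, -0.153], [0.422, -0.128]] world ctr [ 0.4526 -0.1303  0.13  ]
gr1 top ctr [288.3 188.4] ((287.8999938964844, 188.6999969482422), (10.28591251373291, 38.9075813293457), 26.56505012512207) [[0.539, -0.054], [0.622, -0.095], [0.611, -0.117], [0.528, -0.076]] world ctr [ 0.575  -0.0856  0.13  ]
gr2 top ctr [376.3 146.2] ((375.7145080566406, 146.71075439453125), (37.67707443237305, 21.43391227722168), 47.862403869628906) [[0.693, -0.247], [0.728, -0.285], [0.66, -0.344], [0.625, -0.306]] world ctr [ 0.6766 -0.2956  0.13  ]
[0.6154671  0.34864361 0.125     ] [227 239 247]
[0.572144   0.09860542 0.125     ] [224 237 245]
```

View pics/blue.png

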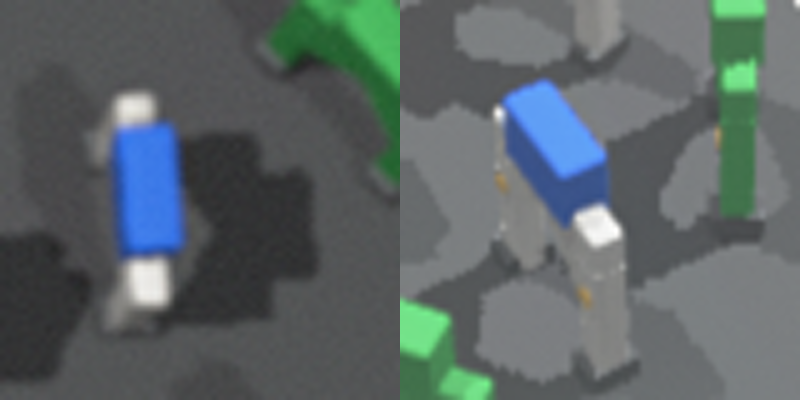

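View pics/rack.png

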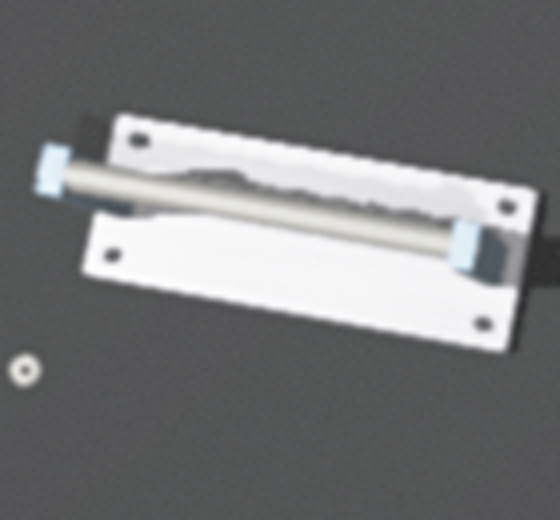

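View pics/racks.png

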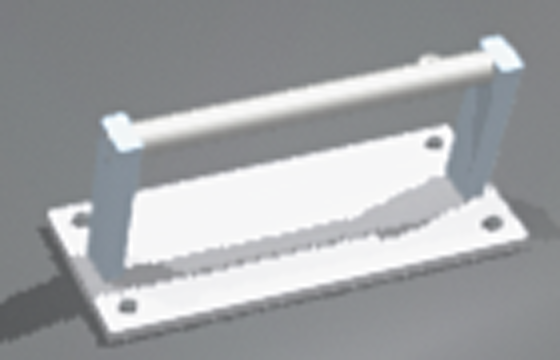

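The crop confirms it: blue block, steel legs, x axis nearly along world x (about 4 degrees). The rack crop shows post tops at about top (108.2,172.5) and (211,191.5), giving a bar middle near (0.591, 0.223), yaw about -10.4 degrees. Moving now: turn first, then travel over.

Emit:
{"op": "drive_tool", "data": {
  "increments": "0 0 0 0 0 -0.0967 0;0 0 0 0 0 -0.0967 0;0 0 0 0 0 -0.0967 0.2;0 0 0 0 0 -0.0967 0.4;-0.1025 -0.1783 0 0 0 0 0.45;-0.1025 -0.1783 0 0 0 0 0.45;-0.1025 -0.1783 0 0 0 0 0.45;-0.1025 -0.1783 0 0 0 0 0.45;-0.1025 -0.1783 0 0 0 0 0.45;-0.1025 -0.1783 0 0 0 0 0.45;-0.1025 -0.1783 0 0 0 0 0.45;-0.1025 -0.1783 0 0 0 0 0.45;-0.1025 -0.1783 0 0 0 0 0.45;-0.1025 -0.1783 0 0 0 0 0.45;-0.1025 -0.1783 0 0 0 0 0.45;-0.1025 -0.1783 0 0 0 0 0.45;-0.1025 -0.1783 0 0 0 0 0.45;-0.1025 -0.1783 0 0 0 0 0.45;-0.1025 -0.1783 0 0 0 0 0.45;-0.1025 -0.1783 0 0 0 0 0.45",
  "squeeze": 40
}}

```text
clock: 1.87
position: [0.3474, 0.2072, 0.2054]
eef_rot: [[-0.997, -0.073, 0.0], [-0.073, 0.997, 0.0], [-0.0, 0.0, -1.0]]
wrist_force: [1.2, 1.0, -0.3]
grip_width: 0.553
grip_force: 0.0
```

Emit:
{"op": "drive_tool", "data": {
  "increments": "-0.1025 -0.1783 0 0 0 0 0.45;-0.1025 -0.1783 0 0 0 0 0.45;-0.1025 -0.1783 0 0 0 0 0.45;-0.1025 -0.1783 0 0 0 0 0.45;-0.1025 -0.1783 0 0 0 0 0.45;-0.1025 -0.1783 0 0 0 0 0.45;-0.1025 -0.1783 0 0 0 0 0.45;-0.1025 -0.1783 0 0 0 0 0.45;-0.1025 -0.1783 0 0 0 0 0.45;-0.1025 -0.1783 0 0 0 0 0.45;-0.1025 -0.1783 0 0 0 0 0.45;-0.1025 -0.1783 0 0 0 0 0.45;-0.1025 -0.1783 0 0 0 0 0.45;-0.1025 -0.1783 0 0 0 0 0.45;-0.1025 -0.1783 0 0 0 0 0.45;-0.1025 -0.1783 0 0 0 0 0.45;0 0 0 0 0 0 0.45;0 0 0 0 0 0 0.45;0 0 0 0 0 0 0.45;0 0 0 0 0 0 0.45"
}}

```text
clock: 3.53
position: [0.5679, -0.1177, 0.2056]
eef_rot: [[-0.997, -0.074, -0.0], [-0.074, 0.997, 0.001], [0.0, 0.001, -1.0]]
wrist_force: [0.2, 0.9, -0.4]
grip_width: 0.551
grip_force: 0.0
```

Run:
```python
from h import *
o=r.get_obs(); print(o["clock"],o["position"],o["eef_rot"].round(3).tolist(),o["grip_width"],o["wrist_force"])
a,b=[ray("scene",p,.125) for p in((355.5,183),(450,163))]; print(a,b,(a+b)/2)
a,b=[ray("top",p,.125) for p in((211,191.5),(108.2,172.5))]; print(a,b,(a+b)/2)
s=r.get_image("scene"); cv2.imwrite("pics/s1.png",cv2.resize(s[130:330,170:370],(600,600),interpolation=2)[:,:,::-1])
```

```text
3.5333 [ 0.56785878 -0.11774172  0.20556554] [[-0.997, -0.074, -0.0], [-0.074, 0.997, 0.001], [0.0, 0.001, -1.0]] 0.5507344626221558 [ 0.21863475  0.87873509 -0.42109062]
[0.57103603 0.10020496 0.125     ] [0.61538511 0.34967294 0.125     ] [0.59321057 0.22493895 0.125     ]
[0.56852515 0.09853692 0.125     ] [0.61424706 0.34810633 0.125     ] [0.59138611 0.22332163 0.125     ]
```

View pics/s1.png

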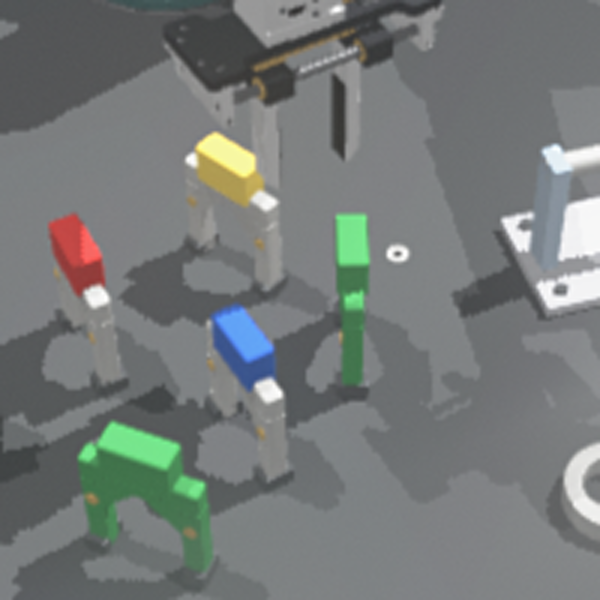

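The picture shows the gripper still short of the blue grip (crop 243,345), at a clear height. Closing the remaining 56/-83 mm, then descending.

Emit:
{"op": "drive_tool", "data": {
  "increments": "-0.083 -0.145 0 0 0 0 0.45;-0.083 -0.145 0 0 0 0 0.45;-0.083 -0.145 0 0 0 0 0.45;-0.083 -0.145 0 0 0 0 0.45;-0.083 -0.145 0 0 0 0 0.45;0 0 0 0 0 0 0.45;0 0 0.15 0 0 0 0.45;0 0 0.15 0 0 0 0.45;0 0 0.15 0 0 0 0.45;0 0 0 0 0 0 0.45;0 0 0 0 0 0 0.45"
}}

```text
clock: 4.5
position: [0.6233, -0.2003, 0.1506]
eef_rot: [[-0.997, -0.074, -0.003], [-0.074, 0.997, 0.001], [0.002, 0.002, -1.0]]
wrist_force: [-0.0, -0.3, 0.0]
grip_width: 0.55
grip_force: 0.0
```

Run:
```python
from h import *
s=r.get_image("scene");t=r.get_image("top"); cv2.imwrite("pics/s2.png",np.hstack([cv2.resize(s[195:295,200:300],(400,400),interpolation=2),cv2.resize(t[120:220,290:390],(400,400),interpolation=2)])[:,:,::-1])
```

```text
(no output)
```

View pics/s2.png

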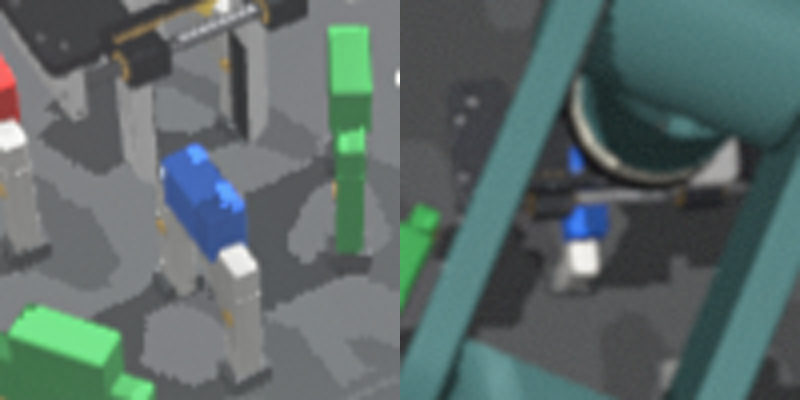

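The fingers straddle the blue grip (scene crop tips at 140,175 and 250,140; grip top at 205,185), in line in both views. Descend, close, and lift.

Emit:
{"op": "drive_tool", "data": {
  "increments": "0 0 0.12 0 0 0 0.45;0 0 0.12 0 0 0 0.45;0 0 0.12 0 0 0 0.45;0 0 0.12 0 0 0 0.45;0 0 0 0 0 0 0.45;0 0 0 0 0 0 0.45;0 0 0 0 0 0 1;0 0 0 0 0 0 1;0 0 0 0 0 0 1;0 0 0 0 0 0 1;0 0 0 0 0 0 1;0 0 0 0 0 0 1;0 0 0 0 0 0 1;0 0 0 0 0 0 1",
  "squeeze": 40
}}

```text
clock: 5.77
position: [0.6247, -0.2016, 0.0947]
eef_rot: [[-0.997, -0.073, 0.001], [-0.073, 0.997, 0.0], [-0.001, 0.0, -1.0]]
wrist_force: [-0.8, 1.6, 3.3]
grip_width: 0.254
grip_force: 40.0
```

Emit:
{"op": "drive_tool", "data": {
  "increments": "0 0 -0.1 0 0 0 1;0 0 -0.18 0 0 0 1;0 0 -0.18 0 0 0 1;0 0 -0.18 0 0 0 1;0 0 -0.18 0 0 0 1;0 0 -0.18 0 0 0 1;0 0 -0.18 0 0 0 1;0 0 -0.14 0 0 0 1;0 0 -0.1 0 0 0 1;0 0 0 0 0 0.08 1;0 0 0 0 0 0.08 1;0 0 0 0 0 0.08 1;0 0 0 0 0 0.08 1;0 0 0 0 0 0 1;0 0 0 0 0 0 1"
}}

```text
clock: 7.02
position: [0.6238, -0.2021, 0.2628]
eef_rot: [[-0.984, 0.176, -0.003], [0.176, 0.984, 0.001], [0.003, 0.0, -1.0]]
wrist_force: [0.3, 0.3, -4.8]
grip_width: 0.256
grip_force: 40.0
```

Emit:
{"op": "drive_tool", "data": {
  "increments": "0.0186 0.0717 0 0 0 0 1;0.0186 0.0717 0 0 0 0 1;0.0373 0.1435 0 0 0 0 1;0.0373 0.1435 0 0 0 0 1;0.0373 0.1435 0 0 0 0 1;0.0373 0.1435 0 0 0 0 1;0.0373 0.1435 0 0 0 0 1;0.0373 0.1435 0 0 0 0 1;0.0373 0.1435 0 0 0 0 1;0.0373 0.1435 0 0 0 0 1;0.0373 0.1435 0 0 0 0 1;0.0373 0.1435 0 0 0 0 1;0.0373 0.1435 0 0 0 0 1;0.0373 0.1435 0 0 0 0 1;0.0373 0.1435 0 0 0 0 1;0.0373 0.1435 0 0 0 0 1;0.0373 0.1435 0 0 0 0 1;0.0373 0.1435 0 0 0 0 1;0.0373 0.1435 0 0 0 0 1;0.0373 0.1435 0 0 0 0 1"
}}

```text
clock: 8.68
position: [0.5978, 0.1371, 0.2645]
eef_rot: [[-0.984, 0.176, -0.0], [0.176, 0.984, 0.0], [0.0, 0.0, -1.0]]
wrist_force: [0.3, 0.4, -4.5]
grip_width: 0.256
grip_force: 40.0
```

Emit:
{"op": "drive_tool", "data": {
  "increments": "0.0373 0.1435 0 0 0 0 1;0.0373 0.1435 0 0 0 0 1;0.0373 0.1435 0 0 0 0 1;0.0373 0.1435 0 0 0 0 1;0.0186 0.0717 0 0 0 0 1;0.0186 0.0717 0 0 0 0 1;0 0 0 0 0 0 1;0 0 0 0 0 0 1;0 0 0 0 0 0 1"
}}

```text
clock: 9.43
position: [0.592, 0.2231, 0.2643]
eef_rot: [[-0.984, 0.178, 0.0], [0.178, 0.984, -0.001], [-0.0, -0.001, -1.0]]
wrist_force: [0.2, -0.3, -4.8]
grip_width: 0.253
grip_force: 40.0
```

Run:
```python
from h import *
s=r.get_image("scene"); cv2.imwrite("pics/s3.png",cv2.resize(s[90:240,320:470],(600,600),interpolation=2)[:,:,::-1])
```

```text
(no output)
```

View pics/s3.png

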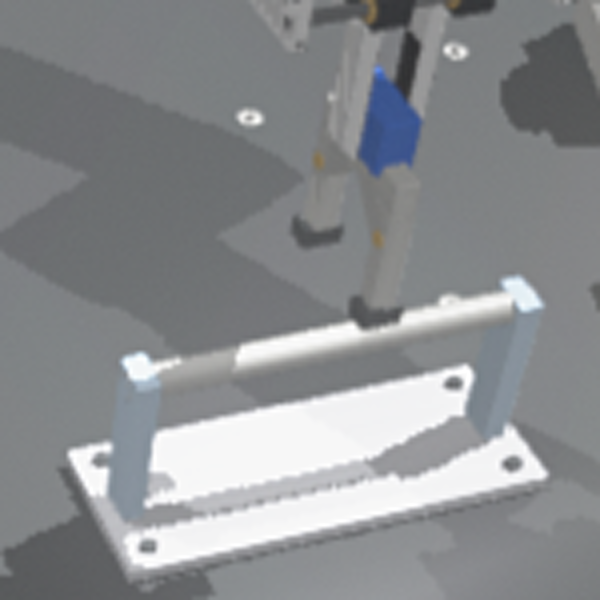

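The gauge hangs upright in the grip, feet at crop (375,312) and (318,232), above the bar and square to it.

Run:
```python
from h import *
a,b=[ray("scene",p,.177) for p in((413.8,168),(399.5,148))]; m=(a+b)/2
u=np.array([.984,-.178]); print(a,b,m,"across bar",(m[:2]-[.5923,.2241])@u, np.linalg.norm(a-b))
```

```text
[0.63474758 0.21273306 0.177     ] [0.55950536 0.22669493 0.177     ] [0.59712647 0.219714   0.177     ] across bar 0.005529954002780692 0.07652663238594845
```

Emit:
{"op": "drive_tool", "data": {
  "increments": "0.033 0 0 0 0 0 1;0 0 0.125 0 0 0 1;0 0 0.125 0 0 0 1;0 0 0.125 0 0 0 1;0 0 0.125 0 0 0 1;0 0 0.125 0 0 0 1;0 0 0.125 0 0 0 1;0 0 0.125 0 0 0 1;0 0 0 0 0 0 1;0 0 0 0 0 0 1;0 0 0 0 0 0 1"
}}

```text
clock: 10.4
position: [0.5885, 0.2244, 0.1605]
eef_rot: [[-0.984, 0.178, 0.002], [0.178, 0.984, 0.0], [-0.001, 0.001, -1.0]]
wrist_force: [0.9, -0.0, -3.2]
grip_width: 0.254
grip_force: 40.0
```

Emit:
{"op": "drive_tool", "data": {
  "increments": "0 0 0.017 0 0 0 1;0 0 0.017 0 0 0 1;0 0 0.017 0 0 0 1;0 0 0.017 0 0 0 1;0 0 0.017 0 0 0 1;0 0 0.017 0 0 0 1;0 0 0.017 0 0 0 1;0 0 0 0 0 0 1;0 0 0 0 0 0 1"
}}

```text
clock: 11.15
position: [0.5879, 0.2246, 0.1447]
eef_rot: [[-0.984, 0.177, -0.001], [0.177, 0.984, -0.0], [0.001, -0.0, -1.0]]
wrist_force: [0.5, -0.5, -4.8]
grip_width: 0.25
grip_force: 40.0
```

Not yet in contact; 1 mm steps now.

Emit:
{"op": "drive_tool", "data": {
  "increments": "0 0 0.008 0 0 0 1;0 0 0.008 0 0 0 1;0 0 0.008 0 0 0 1;0 0 0 0 0 0 1;0 0 0 0 0 0 1"
}}

```text
clock: 11.57
position: [0.5882, 0.2246, 0.1422]
eef_rot: [[-0.984, 0.177, 0.001], [0.177, 0.984, 0.0], [-0.001, 0.0, -1.0]]
wrist_force: [0.9, -0.3, -4.0]
grip_width: 0.257
grip_force: 40.0
```

Emit:
{"op": "drive_tool", "data": {
  "increments": "0 0 0.008 0 0 0 1;0 0 0.008 0 0 0 1;0 0 0.008 0 0 0 1;0 0 0 0 0 0 1;0 0 0 0 0 0 1"
}}

```text
clock: 11.98
position: [0.5887, 0.2246, 0.1416]
eef_rot: [[-0.984, 0.177, 0.003], [0.177, 0.984, 0.001], [-0.003, 0.001, -1.0]]
wrist_force: [-1.1, -0.9, 5.3]
grip_width: 0.253
grip_force: 40.0
```

Contact, and the bar carries the gauge. Release and look.

Emit:
{"op": "drive_tool", "data": {
  "increments": "0 0 0 0 0 0 0.72;0 0 0 0 0 0 0.68;0 0 0 0 0 0 0.62;0 0 0 0 0 0 0.55;0 0 0 0 0 0 0.5;0 0 0 0 0 0 0.45;0 0 0 0 0 0 0.45;0 0 0 0 0 0 0.45;0 0 0 0 0 0 0.45;0 0 0 0 0 0 0.45",
  "squeeze": 5
}}

```text
clock: 12.82
position: [0.5881, 0.2246, 0.1393]
eef_rot: [[-0.984, 0.177, 0.0], [0.177, 0.984, 0.0], [-0.0, 0.0, -1.0]]
wrist_force: [-0.1, 0.3, 0.1]
grip_width: 0.549
grip_force: 0.0
```

Emit:
{"op": "drive_tool", "data": {
  "increments": "0 0 -0.05 0 0 0 0.45;0 0 -0.1 0 0 0 0.45;0 0 -0.15 0 0 0 0.45;0 0 -0.2 0 0 0 0.45;0 0 -0.2 0 0 0 0.45;0 0 -0.2 0 0 0 0.45;0 0 -0.1 0 0 0 0.45;0 0 0 0 0 0 0.45;0 0 0 0 0 0 0.45;0 0 0 0 0 0 0.45;0 0 0 0 0 0 0.45;0 0 0 0 0 0 0.45"
}}

```text
clock: 13.82
position: [0.5874, 0.2244, 0.2571]
eef_rot: [[-0.984, 0.177, -0.004], [0.177, 0.984, -0.001], [0.003, -0.002, -1.0]]
wrist_force: [0.3, -0.0, 0.1]
grip_width: 0.55
grip_force: 0.0
```

Run:
```python
from h import *
s=r.get_image("scene"); cv2.imwrite("pics/s4.png",cv2.resize(s[70:240,300:470],(600,600),interpolation=2)[:,:,::-1])
```

```text
(no output)
```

View pics/s4.png

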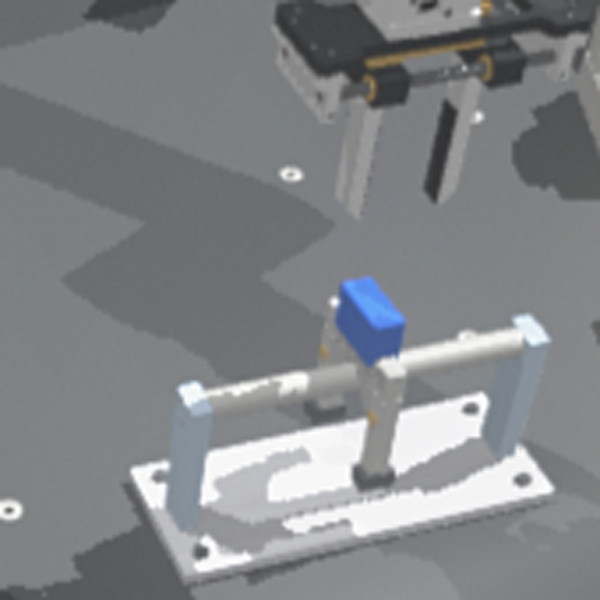

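The blue gauge hangs astride the bar (grip at crop 370,320), one leg on each side, upright and square to it; the gripper is clear above.

```bash
python3 -c "
from bench import r
print(r.finish_job())"
```

```text
the job is handed in; nothing more can be done
None
```

The blue gauge is hanging astride the rack's bar, upright and square to it near the middle, released with the gripper clear above. The red and yellow gauges were not touched. I handed the job in at about 14 s on the robot's clock, and no verdict was returned.

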